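# Turn a desoldering pump end for end in its spring clips

### The job

Two blue desoldering pumps lie in the spring clips of the grey tool rest, but one was put away the wrong way round. Lift that one out of its clips, turn it end for end, and press it back down fully home into the same clips, centred lengthwise, so that its white nozzle points over the yellow stripe like the other pump's. Leave the other pump undisturbed in its clips.

Things in the scene. Friction and masses are not known exactly. Their poses are not given: they have to be found in the camera images.
- pump_centre (a point): Middle of the desoldering pump that sits the wrong way round, on the barrel's axis, 60 mm above the bench at the start. Pump: 168 mm long, 60 g, blue round barrel 21 mm thick reaching 46 mm from here towards the nozzle and 54 mm the other way. y: along the barrel, -y to the white nozzle, +y to the black plunger; z up. Grip it here, across the barrel, from above, between its two clips.
- pump_nozzle (a point): Point on the same pump's axis in its white nozzle, 80 mm from pump_centre along the pump's -y.
- other_pump_centre (a point): Middle of the other, identical pump, which sits the right way round in the other pair of clips; same axes. It is to be left alone.
- rack: Grey tool rest fixed to the bench; base plate 196 x 84 x 10 mm, origin at the centre of its underside. x: along the 196 mm; y: along the pumps, -y to the edge with the yellow stripe, where nozzles belong; z up. Two places 130 mm apart along x, each with two steel spring clips on black posts.
- clip_a (a point): Middle of the place at rack x = -65 mm: where the barrel's axis lies when fully home, 60 mm above the bench; axes as the rack's. Its two clips stand 26 mm to either side along y and are 9 mm thick: the barrel is free for 43 mm between them, with 39 mm of air below it. Clips reach 19 mm above the axis and 18 mm to each side.
- clip_b (a point): The same for the place at rack x = +65 mm. In both, a barrel pushed straight down snaps in and one pulled straight up comes free, each with about 3 to 6 N; the flared, sprung leaves guide in a barrel up to 4 mm off.
Not all that is in view belongs to the job. What is shaped like the part that bears pump_centre but green or orange is not meant.

How it is judged:
By the outcome, as a careful person would: the job done as asked, in the order asked, and still so for the second after the job is handed in, with the robot touching nothing.
It also fails if it takes over 45 s, if anything falls off the work surface, if the arm or the gripper's body presses on something with over 40 N, if the wrist force passes 120 N, or if a joint passes its speed limit or range.

### The arm

A 7-joint arm with a two-finger parallel gripper is mounted at the origin on a cart in front of the work surface, level with it; the furniture and walls round the work are solid. World frame = base frame: x ahead of the robot, y to its left, z up, the work surface at z = 0. Lengths are in m, angles in rad, forces in N, time in s.
With the tool pointing down it reaches from about 0.425 to 0.925 m from the base axis. Payload 6.8 kg.
Tool frame: the origin (TCP) lies at the very end of the fingers, on their centre line; the grasp point (between the pads) lies 19 mm behind it; z points along the fingers, y is the line along which they close (so a half turn about z gives the same grasp; the last joint's range is limited). The gripper opens to 85 mm and grips with 20 to 120 N. Pads are 22 mm wide; open, the fingers measure 114 mm over their backs; the gripper's body (76 mm by 85 mm) begins 54 mm behind the grasp point. The pads swing forward as they close: fully open they stand 13 mm farther back than shut.
Start: joints at [-1.358, 0.477, 0.022, 1.555, -0.011, 1.109, -0.083], TCP at [0.213, 0.641, 0.231] pointing down, gripper open.
Joint ranges: [-2.96, 2.96], [-0.34, 2.1], [-1.41, 1.46], [0.24, 2.44], [-1.37, 4.51], [0.17, 1.92], [-2.96, 2.96]. Speed limits (rad/s): [2.39, 2.39, 3.14, 3.14, 3.14, 3.14, 3.14].

### API

Orientations are given as a rotation vector (axis times angle).
In Python, from bench import r gives the robot as it stands.
- The arm moves only by the shell command python3 -m jog 'ROWS' [FORCE]. ROWS is JSON, a list of rows, each an object of numbers: "fingers": the finger opening in m, from 0 to 0.0854; "x", "y", "z": the shift along the tool's x, y, z in m; "rx", "ry", "rz": the turn, a rotation vector about the tool's x, y, z in degrees. In form: [{"fingers": .., "x": .., "y": .., "z": .., "rx": .., "ry": .., "rz": ..}, ...]. A call has 1 to 8 rows; each row shifts and turns the commanded pose from where the row before left it, along the tool's axes as they then stand; what a row does not reach is not made up. A row lasts 1/8 s, in which the tool goes at most 62.5 mm and 10.7 degrees, less where a joint would pass 70% of its speed; a pose out of reach is approached as far as the arm can. A call is refused whole if a number of a shift passes 0.0625 or a number of a turn 10.7, either way. A call with a gripper value outside its range is refused whole. The fingers move at their own pace and stop on an object; FORCE is the grip in N (left out, the last holds). Time passes only in rows, so rows that do not move let the fingers close. It gives the time, the measured TCP pose, the force, the opening and the grip force at its end, in the units of the state.
- r.get_obs(): the state, without advancing time (a new reading comes with each control period).
- r.grab_frame(name): name is "scene" or "top" or "wrist"; returns (picture, depth): 400x640x3 uint8, red, green, blue; 400x640 float32, m along the optical axis (not along the pixel's ray), 0 where there is no reading.
- r.get_calibration(name): a dict with "mtx" (3x3 intrinsics, pixels), "dist" ([k1, k2, p1, p2, k3] as OpenCV has them; the pictures are not rectified), "extrinsics" (4x4, takes a point from camera to world coordinates). Camera axes: x right, y down, z forward; pixel columns grow to the right and rows downward; lengths in m; the calibration is good to about 2 mm. A picture is of the moment at which its call begins: read the wrist's pose just before it. get_calibration takes no time and is no camera call; for the wrist camera it gives the pose at the moment of the call.
- r.hand_in(): hands the job in; it is judged then, once.
Trained networks look in the newest picture that a camera, given by its name, has taken for a name from the list of things; names that differ only in an ending like _2 or _b are one class to them, and where a whole thing is asked for, a point or a joint stands for the part that bears it (a point fixed in the world has none). Each returns a list of dicts, best first, with "score" (0 to 1); they miss things now and then, are a little off and sometimes report something else, mostly with a low value. They report only what shows in the picture. A call takes as long as a camera call. They do not tell look-alikes from the thing itself.
- r.search_frame(target, camera): "xyz" ([x, y, z] in m, in world coordinates, good to about 4 mm: the middle of the surface that is visible of it).
- r.landmark_of(target, camera): "xyz" ([x, y, z] in m, in world coordinates, good to about 4 mm: a listed point, or the origin of a listed thing).
The state is a dict: "clock": time; "joints": joint angles; "qvel": joint speeds; "tau": joint torques, N m; "tcp_pos": TCP position; "orientation": TCP orientation; "contact_force": force on the tool from outside, world axes, zero at the start; "moment": the same for the moment, N m; "grip_width": finger opening in m; "gripper_force": force on a finger pad.
Only numpy, scipy, OpenCV 4.12 (cv2) and the standard library are available. Lean on these libraries where they do the work, as an engineer would, in place of code of your own. Each camera call takes 0.05 s, during which the arm holds its last target. There are 200 camera calls.

## Working session

There is one attempt and no reset: what is moved stays moved. The work goes in short steps, Python scripts to look and compute and a shell command to move; the robot and the scene stay as the last step left them, time stands still between calls to the robot, and variables do not carry over. Pictures are saved under pics/ and viewed, at most 10 in all, crops included, and the job is handed in when it is done.

```bash
mkdir -p pics; python3 - <<'E'
from bench import r
import cv2
for c in ["top","scene"]:
    p,d=r.grab_frame(c); cv2.imwrite(f"pics/{c}1.png",p[...,::-1])
    for t in ["pump_centre","pump_nozzle","other_pump_centre","rack","clip_a","clip_b"]:
        print(c,t,[(round(o["score"],2),[round(float(v),3) for v in o["xyz"]]) for o in r.landmark_of(t,c)])
o=r.get_obs();print(o)
E
```

```text
top pump_centre [(0.97, [0.548, 0.095, 0.01]), (0.91, [0.395, 0.042, 0.012]), (0.61, [0.515, -0.036, 0.065])]
top pump_nozzle [(0.95, [0.436, -0.031, 0.062]), (0.6, [0.511, 0.018, 0.009]), (0.6, [0.47, 0.083, 0.008])]
top other_pump_centre [(0.68, [0.511, -0.164, 0.057])]
top rack [(0.74, [0.508, -0.101, 0.004])]
top clip_a [(0.73, [0.513, -0.035, 0.064]), (0.56, [0.51, -0.162, 0.06])]
top clip_b [(0.73, [0.513, -0.035, 0.064]), (0.56, [0.51, -0.162, 0.06])]
scene pump_centre [(0.86, [0.397, 0.046, 0.008]), (0.83, [0.516, -0.031, 0.056]), (0.79, [0.551, 0.088, 0.007])]
scene pump_nozzle [(0.84, [0.515, 0.023, 0.01]), (0.74, [0.463, 0.081, 0.011]), (0.6, [0.435, -0.028, 0.064]), (0.59, [0.512, -0.161, 0.062])]
scene other_pump_centre [(0.81, [0.512, -0.162, 0.063])]
scene rack [(0.56, [0.51, -0.094, -0.0])]
scene clip_a [(0.91, [0.512, -0.164, 0.058]), (0.61, [0.509, -0.028, 0.064])]
scene clip_b [(0.91, [0.512, -0.164, 0.058]), (0.61, [0.509, -0.028, 0.064])]
{'clock': 0.7, 'joints': array([-1.35809766,  0.47696577,  0.02239607,  1.55540251, -0.01150055,
        1.10931744, -0.08315215]), 'qvel': array([ 0.00037522,  0.00035632, -0.00082464, -0.0006403 , -0.00102738,
       -0.00111542, -0.00013001]), 'tau': array([-1.42643119e-03, -5.96157432e+01,  1.60576232e+00, -2.81487644e+01,
        1.25232068e-02,  1.71094889e-03, -2.08730893e-05]), 'tcp_pos': array([0.21283915, 0.64057758, 0.23132974]), 'orientation': array([-5.01857779e-01, -3.10123462e+00, -5.76161383e-05]), 'contact_force': array([0.83377195, 0.2249156 , 0.25907088]), 'moment': array([-0.03517681, -0.03308814, -0.01736995]), 'gripper_force': 0.0, 'grip_width': 0.08539311280168031}
```

View pics/top1.png

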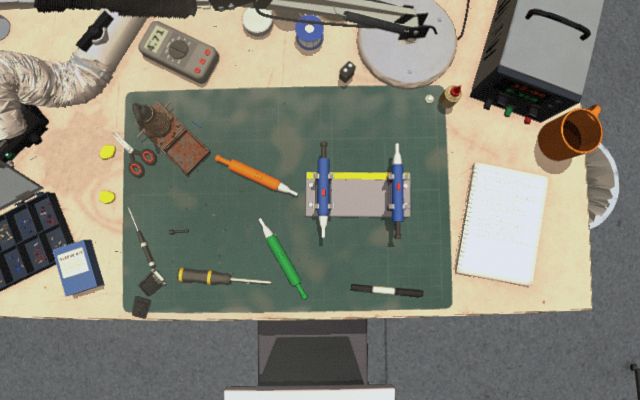

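View pics/scene1.png

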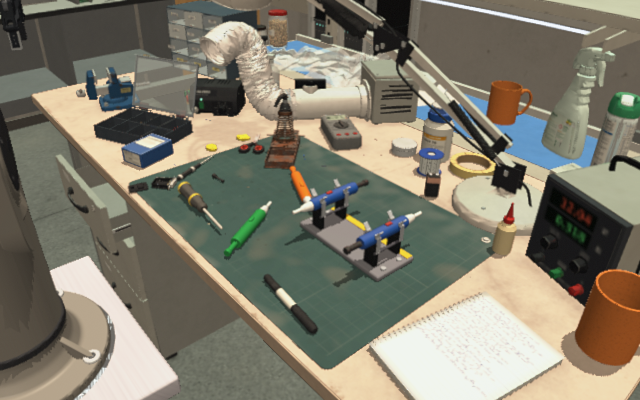

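The candidates in the top picture are orange (255,175), green (283,260), blue with its nozzle down (323,190), and blue with its nozzle up over the yellow stripe (398,187). I choose the blue pump at (323,190), because its nozzle at (323,232) points away from the stripe. Next I take a close crop and fit its axis.

```bash
cat > h.py <<'E'
from bench import r
import cv2, numpy as np
from scipy.spatial.transform import Rotation as R
def cloud(c):
    K=r.get_calibration(c); p,d=r.grab_frame(c)
    v,u=np.indices(d.shape); uv=np.stack([u,v],-1).reshape(-1,1,2).astype(np.float64)
    n=cv2.undistortPoints(uv,np.array(K["mtx"]),np.array(K["dist"])).reshape(*d.shape,2)
    X=np.concatenate([n*d[...,None],d[...,None]],-1); T=np.array(K["extrinsics"])
    return p,d,X@T[:3,:3].T+T[:3,3]
def blue(c,ylo,yhi,zlo=0.04,zhi=.09):
    p,d,X=cloud(c); h=cv2.cvtColor(p,cv2.COLOR_RGB2HSV)
    m=(h[...,0]>105)&(h[...,0]<130)&(h[...,1]>120)&(h[...,2]>50)&(d>0)&(X[...,1]>ylo)&(X[...,1]<yhi)&(X[...,2]>zlo)&(X[...,2]<zhi)&(abs(X[...,0]-.51)<.12)
    P=X[m]; k=np.polyfit(P[:,0],P[:,1],1); lo,hi=np.percentile(P[:,0],[1,99])
    print(c,len(P),"x",lo.round(4),hi.round(4),"mid",((lo+hi)/2).round(4),"y@mid",np.polyval(k,(lo+hi)/2).round(4),"slope",k[0].round(4),"ztop",np.percentile(P[:,2],[50,95]).round(4))
    return p,X,m
E
python3 - <<'E'
from h import *
p,X,m=blue("top",-.08,.01); blue("top",-.2,-.12)
h=cv2.cvtColor(p,cv2.COLOR_RGB2HSV); y=(h[...,0]>22)&(h[...,0]<34)&(h[...,1]>150)&(abs(X[...,1]+.1)<.12)&(abs(X[...,0]-.53)<.06)
print("stripe",X[y].mean(0),np.polyfit(X[y][:,1],X[y][:,0],1),np.percentile(X[y][:,1],[1,99]))
# heights of obstacles along path
s=(X[...,0]>.2)&(X[...,0]<.8)&(X[...,1]<.6)
for a in np.arange(-.2,.6,.1):
    print(round(a,1),[round(float(np.percentile(X[(abs(X[...,1]-a)<.05)&(abs(X[...,0]-b)<.05)][:,2],99.5)),2) for b in np.arange(.3,.85,.1)])
cv2.imwrite("pics/crop1.png",cv2.resize(p[130:250,280:430][...,::-1],None,fx=4,fy=4))
E
```

```text
top 505 x 0.472 0.568 mid 0.52 y@mid -0.0321 slope -0.0202 ztop [0.0691 0.0721]
top 526 x 0.4593 0.5549 mid 0.5071 y@mid -0.1606 slope -0.0224 ztop [0.0694 0.0722]
stripe [ 0.54501395 -0.09153047  0.01172437] [0.02298022 0.54711734] [-0.14929777 -0.00376705]
-0.2 [0.02, 0.07, 0.08, 0.07, 0.03, 0.16]
-0.1 [0.02, 0.0, 0.08, 0.01, 0.05, 0.21]
0.0 [0.02, 0.92, 0.08, 0.07, 0.0, 0.24]
0.1 [0.01, 0.02, 0.02, 0.02, 0.28, 0.28]
0.2 [0.0, 0.03, 0.0, 0.03, 0.33, 0.31]
0.3 [0.01, 0.01, 0.01, 0.13, 0.36, 0.1]
0.4 [0.04, 0.04, 0.01, 0.21, 0.36, 0.11]
0.5 [0.0, 0.04, 0.12, 0.23, 0.23, 0.12]
```

View pics/crop1.png

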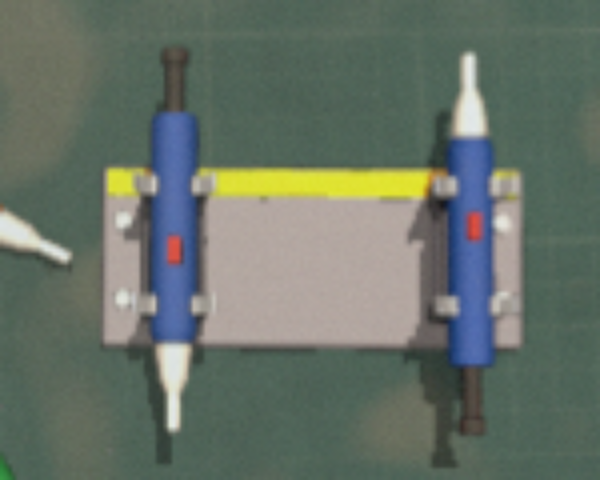

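The crop confirms the choice. The left pump has its nozzle down at crop (173,400) and its plunger over the stripe at (175,80), while the right pump's nozzle is over the stripe. Axis is at y≈-0.032, x≈0.516, and the rack is yawed about -1.2°. I'll move over it now.

```bash
python3 -m jog '[{"rz":-8.6},{"rz":-8.6},{"x":-0.0227,"y":-0.0477},{"x":-0.0227,"y":-0.0477},{"x":-0.0227,"y":-0.0477},{"x":-0.0227,"y":-0.0477},{"x":-0.0227,"y":-0.0477},{"x":-0.0227,"y":-0.0477}]' && python3 -m jog '[{"x":-0.0227,"y":-0.0477},{"x":-0.0227,"y":-0.0477},{"x":-0.0227,"y":-0.0477},{"x":-0.0227,"y":-0.0477},{"x":-0.0227,"y":-0.0477},{"x":-0.0227,"y":-0.0477},{"x":-0.0227,"y":-0.0477},{"x":-0.0227,"y":-0.0477}]' && python3 -m jog '[{"z":0.03,"fingers":0.06},{"fingers":0.06}]'
python3 - <<'E'
from h import *
o=r.get_obs();print(o["joints"].round(3),o["tcp_pos"].round(4)); M=R.from_rotvec(o["orientation"]).as_matrix();print(M.round(3))
p,X,m=blue("wrist",-.08,.01)
cv2.imwrite("pics/w1.png",p[...,::-1])
E
```

```text
[-1.358  0.477  0.022  1.555 -0.012  1.109 -0.083] [0.2128 0.6406 0.2313]
[[-0.949  0.315 -0.   ]
 [ 0.315  0.949  0.   ]
 [ 0.    -0.    -1.   ]]validation failed for argument at $[0]...
Traceback (most recent call last):
  File "h.py", line 13, in blue
    P=X[m]; k=np.polyfit(P[:,0],P[:,1],1); lo,hi=np.percentile(P[:,0],[1,99])
              ~~~~~~~~~~^^^^^^^^^^^^^^^^^
TypeError: expected non-empty vector for x
```

The rows were refused, probably because every key has to be given.

```bash
python3 -m jog '[{"fingers":0.085,"x":0,"y":0,"z":0,"rx":0,"ry":0,"rz":-8.6},{"fingers":0.085,"x":0,"y":0,"z":0,"rx":0,"ry":0,"rz":-8.6}]'
```

```text
clock: 1.1
tcp_pos: [0.2128, 0.6406, 0.2313]
orientation: [0.024, 3.141, 0.0]
contact_force: [0.7, 0.9, 0.0]
grip_width: 0.0849
gripper_force: 0.0
```

```bash
python3 -m jog '[{"fingers":0.085,"x":-0.0227,"y":-0.0477,"z":0,"rx":0,"ry":0,"rz":0},{"fingers":0.085,"x":-0.0227,"y":-0.0477,"z":0,"rx":0,"ry":0,"rz":0},{"fingers":0.085,"x":-0.0227,"y":-0.0477,"z":0,"rx":0,"ry":0,"rz":0},{"fingers":0.085,"x":-0.0227,"y":-0.0477,"z":0,"rx":0,"ry":0,"rz":0},{"fingers":0.085,"x":-0.0227,"y":-0.0477,"z":0,"rx":0,"ry":0,"rz":0},{"fingers":0.085,"x":-0.0227,"y":-0.0477,"z":0,"rx":0,"ry":0,"rz":0},{"fingers":0.085,"x":-0.0227,"y":-0.0477,"z":0,"rx":0,"ry":0,"rz":0}]' && python3 -m jog '[{"fingers":0.085,"x":-0.0227,"y":-0.0477,"z":0,"rx":0,"ry":0,"rz":0},{"fingers":0.085,"x":-0.0227,"y":-0.0477,"z":0,"rx":0,"ry":0,"rz":0},{"fingers":0.085,"x":-0.0227,"y":-0.0477,"z":0,"rx":0,"ry":0,"rz":0},{"fingers":0.085,"x":-0.0227,"y":-0.0477,"z":0,"rx":0,"ry":0,"rz":0},{"fingers":0.085,"x":-0.0227,"y":-0.0477,"z":0,"rx":0,"ry":0,"rz":0},{"fingers":0.085,"x":-0.0227,"y":-0.0477,"z":0,"rx":0,"ry":0,"rz":0},{"fingers":0.06,"x":-0.0227,"y":-0.0477,"z":0,"rx":0,"ry":0,"rz":0},{"fingers":0.06,"x":0,"y":0,"z":0,"rx":0,"ry":0,"rz":0}]'
python3 - <<'E'
from h import *
o=r.get_obs();print(o["joints"].round(3),o["tcp_pos"].round(4)); M=R.from_rotvec(o["orientation"]).as_matrix();print(M.round(3))
p,X,m=blue("wrist",-.08,.01)
cv2.imwrite("pics/w1.png",p[...,::-1])
for t in ["pump_centre","clip_a"]: print(t,[(round(o["score"],2),np.round(o["xyz"],4)) for o in r.landmark_of(t,"wrist")])
E
```

```text
clock: 1.98
tcp_pos: [0.3655, 0.3019, 0.2317]
orientation: [0.032, 3.141, 0.001]
contact_force: [1.1, 0.7, 0.5]
grip_width: 0.085
gripper_force: 0.0
clock: 2.98
tcp_pos: [0.5178, -0.0382, 0.2317]
orientation: [0.044, 3.14, -0.003]
contact_force: [-0.3, 0.1, 0.9]
grip_width: 0.0601
gripper_force: 0.0
[-0.375  0.224  0.384  1.946 -0.097  0.988  1.596] [ 0.5178 -0.0382  0.2317]
[[-1.     0.028  0.001]
 [ 0.028  1.    -0.002]
 [-0.001 -0.002 -1.   ]]
wrist 1984 x 0.4706 0.5673 mid 0.519 y@mid -0.0323 slope -0.0271 ztop [0.0688 0.0706]
pump_centre [(0.91, array([0.5497, 0.0882, 0.0095])), (0.8, array([ 0.5151, -0.0303,  0.0622])), (0.65, array([0.395 , 0.0496, 0.0105]))]
clip_a [(0.85, array([ 0.5079, -0.1606,  0.0562])), (0.6, array([ 0.5121, -0.0337,  0.0597]))]
```

View pics/w1.png

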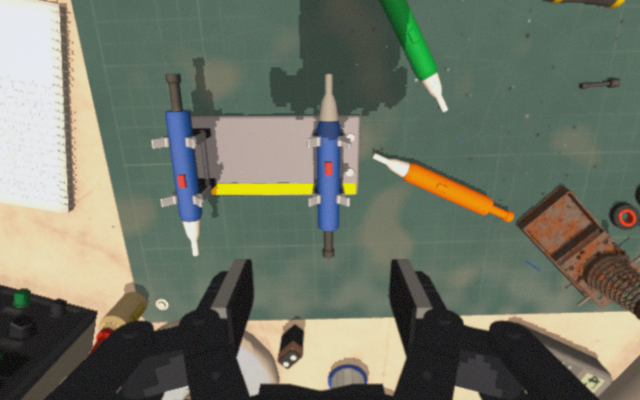

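The wrist view shows the target pump at (328,170), with its nozzle up in the image at (328,90), away from the yellow stripe. Its centre is at (0.515,-0.032). I align over it and go down.

```bash
python3 -m jog '[{"fingers":0.06,"x":0.0027,"y":0.006,"z":0.02,"rx":0,"ry":0,"rz":0},{"fingers":0.06,"x":0,"y":0,"z":0.04,"rx":0,"ry":0,"rz":0},{"fingers":0.06,"x":0,"y":0,"z":0.04,"rx":0,"ry":0,"rz":0},{"fingers":0.06,"x":0,"y":0,"z":0.03,"rx":0,"ry":0,"rz":0},{"fingers":0.06,"x":0,"y":0,"z":0,"rx":0,"ry":0,"rz":0},{"fingers":0.06,"x":0,"y":0,"z":0,"rx":0,"ry":0,"rz":0}]'
python3 -c "
from h import *
o=r.get_obs();print(R.from_rotvec(o['orientation']).as_matrix().round(3))
blue('wrist',-.08,.01)"
```

```text
clock: 3.88
tcp_pos: [0.5148, -0.0267, 0.1023]
orientation: [0.03, 3.14, 0.001]
contact_force: [0.1, -0.6, 1.1]
grip_width: 0.0601
gripper_force: 0.0
[[-1.     0.019  0.001]
 [ 0.019  1.     0.   ]
 [-0.001  0.001 -1.   ]]
wrist 4382 x 0.4701 0.5665 mid 0.5183 y@mid -0.0321 slope -0.0304 ztop [0.0685 0.0705]
```

```bash
python3 -m jog '[{"fingers":0.06,"x":0,"y":-0.0053,"z":0,"rx":0,"ry":0,"rz":0.4},{"fingers":0.06,"x":0,"y":0,"z":0.021,"rx":0,"ry":0,"rz":0},{"fingers":0.06,"x":0,"y":0,"z":0.02,"rx":0,"ry":0,"rz":0},{"fingers":0.06,"x":0,"y":0,"z":0.02,"rx":0,"ry":0,"rz":0},{"fingers":0.06,"x":0,"y":0,"z":0,"rx":0,"ry":0,"rz":0},{"fingers":0.06,"x":0,"y":0,"z":0,"rx":0,"ry":0,"rz":0}]' 40
```

```text
clock: 4.68
tcp_pos: [0.5148, -0.0332, 0.0413]
orientation: [0.044, 3.14, 0.0]
contact_force: [0.3, 0.8, 0.4]
grip_width: 0.0604
gripper_force: 0.0
```

```bash
python3 -m jog '[{"fingers":0.01,"x":0,"y":0,"z":0,"rx":0,"ry":0,"rz":0},{"fingers":0.01,"x":0,"y":0,"z":0,"rx":0,"ry":0,"rz":0},{"fingers":0.01,"x":0,"y":0,"z":0,"rx":0,"ry":0,"rz":0},{"fingers":0.01,"x":0,"y":0,"z":0,"rx":0,"ry":0,"rz":0}]' 40
```

```text
clock: 5.18
tcp_pos: [0.5147, -0.0321, 0.041]
orientation: [0.042, 3.14, 0.002]
contact_force: [-0.3, 2.8, 5.9]
grip_width: 0.0195
gripper_force: 38.9
```

```bash
python3 -m jog '[{"fingers":0.01,"x":0,"y":0,"z":-0.005,"rx":0,"ry":0,"rz":0},{"fingers":0.01,"x":0,"y":0,"z":-0.01,"rx":0,"ry":0,"rz":0},{"fingers":0.01,"x":0,"y":0,"z":-0.015,"rx":0,"ry":0,"rz":0},{"fingers":0.01,"x":0,"y":0,"z":-0.03,"rx":0,"ry":0,"rz":0},{"fingers":0.01,"x":0,"y":0,"z":-0.04,"rx":0,"ry":0,"rz":0},{"fingers":0.01,"x":0,"y":0,"z":-0.03,"rx":0,"ry":0,"rz":0},{"fingers":0.01,"x":0,"y":0,"z":0,"rx":0,"ry":0,"rz":0},{"fingers":0.01,"x":0,"y":0,"z":0,"rx":0,"ry":0,"rz":0}]' 60
python3 - <<'E'
from h import *
o=r.get_obs();print(o["joints"].round(3));print(R.from_rotvec(o["orientation"]).as_matrix().round(3))
blue("wrist",-.08,.02,.12,.26); p,X,m=blue("top",-.08,.02,.12,.26); 
cv2.imwrite("pics/t2.png",cv2.resize(p[120:260,270:430][...,::-1],None,fx=4,fy=4))
E
```

```text
clock: 6.18
tcp_pos: [0.5137, -0.033, 0.1703]
orientation: [-0.044, -3.141, -0.0]
contact_force: [0.1, -1.2, -0.7]
grip_width: 0.0187
gripper_force: 58.8
[-0.368  0.298  0.374  2.017 -0.143  0.852  1.628]
[[-1.     0.028 -0.   ]
 [ 0.028  1.     0.   ]
 [ 0.     0.    -1.   ]]
wrist 8655 x 0.4691 0.5514 mid 0.5102 y@mid -0.0331 slope -0.0292 ztop [0.1977 0.1996]Traceback (most recent call last):
  File "<stdin>", line 3, in <module>
  File "h.py", line 13, in blue
    P=X[m]; k=np.polyfit(P[:,0],P[:,1],1); lo,hi=np.percentile(P[:,0],[1,99])
              ~~~~~~~~~~^^^^^^^^^^^^^^^^^
    raise TypeError("expected non-empty vector for x")
TypeError: expected non-empty vector for x
```

The pump is free and level: its top is at 0.1996, which matches TCP + 29.5 mm. It is gripped at its centre, so I turn it 180°, taking joint 7 through 0.

```bash
python3 -m jog '[{"fingers":0.01,"x":0,"y":0,"z":0,"rx":0,"ry":0,"rz":10},{"fingers":0.01,"x":0,"y":0,"z":0,"rx":0,"ry":0,"rz":10},{"fingers":0.01,"x":0,"y":0,"z":0,"rx":0,"ry":0,"rz":10},{"fingers":0.01,"x":0,"y":0,"z":0,"rx":0,"ry":0,"rz":10},{"fingers":0.01,"x":0,"y":0,"z":0,"rx":0,"ry":0,"rz":10},{"fingers":0.01,"x":0,"y":0,"z":0,"rx":0,"ry":0,"rz":10}]' && python3 -m jog '[{"fingers":0.01,"x":0,"y":0,"z":0,"rx":0,"ry":0,"rz":10},{"fingers":0.01,"x":0,"y":0,"z":0,"rx":0,"ry":0,"rz":10},{"fingers":0.01,"x":0,"y":0,"z":0,"rx":0,"ry":0,"rz":10},{"fingers":0.01,"x":0,"y":0,"z":0,"rx":0,"ry":0,"rz":10},{"fingers":0.01,"x":0,"y":0,"z":0,"rx":0,"ry":0,"rz":10},{"fingers":0.01,"x":0,"y":0,"z":0,"rx":0,"ry":0,"rz":10}]' && python3 -m jog '[{"fingers":0.01,"x":0,"y":0,"z":0,"rx":0,"ry":0,"rz":10},{"fingers":0.01,"x":0,"y":0,"z":0,"rx":0,"ry":0,"rz":10},{"fingers":0.01,"x":0,"y":0,"z":0,"rx":0,"ry":0,"rz":10},{"fingers":0.01,"x":0,"y":0,"z":0,"rx":0,"ry":0,"rz":10},{"fingers":0.01,"x":0,"y":0,"z":0,"rx":0,"ry":0,"rz":10},{"fingers":0.01,"x":0,"y":0,"z":0,"rx":0,"ry":0,"rz":10},{"fingers":0.01,"x":0,"y":0,"z":0,"rx":0,"ry":0,"rz":0},{"fingers":0.01,"x":0,"y":0,"z":0,"rx":0,"ry":0,"rz":0}]'
python3 - <<'E'
from h import *
o=r.get_obs();print(o["joints"].round(3));print(R.from_rotvec(o["orientation"]).as_matrix().round(3))
p,X,m=blue("wrist",-.08,.02,.12,.26)
cv2.imwrite("pics/w2.png",p[...,::-1])
# clip + plate positions from first top picture, by plane intersection
K=r.get_calibration("top");T=np.array(K["extrinsics"])
def on(crop,z):
    uv=np.array(crop,float)/4+[280,130]-.375
    n=cv2.undistortPoints(uv.reshape(-1,1,2),np.array(K["mtx"]),np.array(K["dist"])).reshape(-1,2)
    D=np.c_[n,np.ones(len(n))]@T[:3,:3].T; return (T[:3,3]+D*((z-T[2,3])/D[:,2:])).round(4)
print("clips",on([[147,183],[204,184],[149,302],[201,302]],.077),on([[445,186],[505,186],[446,305],[502,303]],.077))
print("plate L",on([[105,168],[104,347],[520,172],[521,347]],.01))
E
```

```text
clock: 7.02
tcp_pos: [0.5134, -0.033, 0.1693]
orientation: [-1.615, -2.693, 0.003]
contact_force: [0.1, -0.2, 0.1]
grip_width: 0.0187
gripper_force: 58.8
clock: 7.78
tcp_pos: [0.5135, -0.033, 0.1694]
orientation: [-2.746, -1.525, 0.003]
contact_force: [-0.8, 0.2, -1.4]
grip_width: 0.0189
gripper_force: 58.8
clock: 8.78
tcp_pos: [0.5138, -0.0329, 0.1699]
orientation: [3.141, -0.038, -0.001]
contact_force: [0.2, -0.8, -1.1]
grip_width: 0.0191
gripper_force: 58.8
[-0.906  0.517  1.134  2.044 -0.583  0.95  -1.058]
[[ 1.    -0.024 -0.001]
 [-0.024 -1.    -0.001]
 [-0.001  0.001 -1.   ]]
wrist 8686 x 0.4751 0.5575 mid 0.5163 y@mid -0.0328 slope -0.0283 ztop [0.1972 0.1991]
clips [[ 0.5382 -0.0209  0.077 ]
 [ 0.5373 -0.0454  0.077 ]
 [ 0.4869 -0.0209  0.077 ]
 [ 0.4866 -0.0431  0.077 ]] [[ 0.5348 -0.1492  0.077 ]
 [ 0.5344 -0.1752  0.077 ]
 [ 0.4835 -0.1482  0.077 ]
 [ 0.4839 -0.1724  0.077 ]]
plate L [[ 0.5537 -0.0017  0.01  ]
 [ 0.4706 -0.      0.01  ]
 [ 0.5488 -0.1949  0.01  ]
 [ 0.4673 -0.1928  0.01  ]]
```

View pics/w2.png

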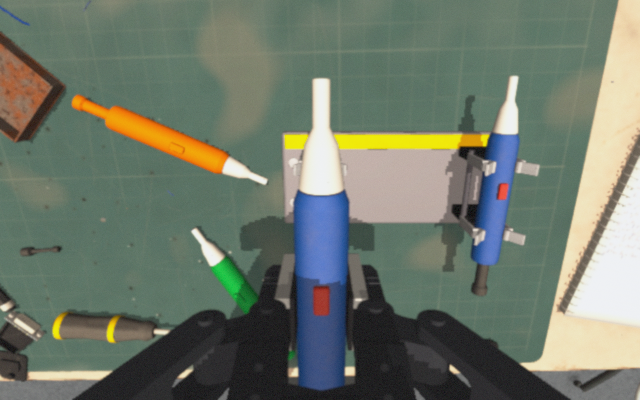

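The nozzle at (320,100) now points over the stripe side, level and aligned. Before pressing in I check the clip centre, using the other clip pair in this view.

```bash
cat >> h.py <<'E'
def clips(c,ylo,yhi):
    p,d,X=cloud(c); h=cv2.cvtColor(p,cv2.COLOR_RGB2HSV)
    m=(h[...,1]<60)&(h[...,2]>110)&(d>0)&(X[...,1]>ylo)&(X[...,1]<yhi)&(X[...,2]>.06)&(X[...,2]<.09)&(abs(X[...,0]-.511)<.036)
    P=X[m]; a=P[P[:,0]>.511]; b=P[P[:,0]<=.511]; print(c,"clips",len(a),len(b),[( (np.percentile(q,3,axis=0)+np.percentile(q,97,axis=0))/2).round(4) for q in (a,b)])
E
python3 - <<'E'
from h import *
clips("wrist",-.19,-.125); blue("wrist",-.19,-.13)
clips("top",-.19,-.125); blue("top",-.19,-.13)
E
```

```text
wrist clips 481 431 [array([ 0.5345, -0.1619,  0.0722]), array([ 0.4826, -0.1605,  0.072 ])]
wrist 3149 x 0.4589 0.5554 mid 0.5071 y@mid -0.1584 slope -0.022 ztop [0.0684 0.0705]
top clips 63 72 [array([ 0.5266, -0.1621,  0.0721]), array([ 0.4926, -0.1606,  0.0729])]
top 524 x 0.4593 0.5552 mid 0.5072 y@mid -0.1606 slope -0.0244 ztop [0.0693 0.0723]
```

```bash
python3 -m jog '[{"fingers":0.01,"x":0.0006,"y":-0.0007,"z":0,"rx":0,"ry":0,"rz":0},{"fingers":0.01,"x":0,"y":0,"z":0.03,"rx":0,"ry":0,"rz":0},{"fingers":0.01,"x":0,"y":0,"z":0.03,"rx":0,"ry":0,"rz":0},{"fingers":0.01,"x":0,"y":0,"z":0.03,"rx":0,"ry":0,"rz":0},{"fingers":0.01,"x":0,"y":0,"z":0,"rx":0,"ry":0,"rz":0},{"fingers":0.01,"x":0,"y":0,"z":0,"rx":0,"ry":0,"rz":0}]' 80
python3 -c "
from h import *
o=r.get_obs();print(R.from_rotvec(o['orientation']).as_matrix().round(3))
blue('wrist',-.08,.02,.07,.13)"
```

```text
clock: 9.78
tcp_pos: [0.5154, -0.0325, 0.0812]
orientation: [3.141, -0.044, 0.002]
contact_force: [0.1, 0.4, -1.2]
grip_width: 0.0181
gripper_force: 78.2
[[ 1.    -0.028  0.001]
 [-0.028 -1.    -0.   ]
 [ 0.001  0.    -1.   ]]
wrist 8615 x 0.4766 0.559 mid 0.5178 y@mid -0.0324 slope -0.0306 ztop [0.1085 0.1104]
```

```bash
python3 -m jog '[{"fingers":0.01,"x":-0.0006,"y":0,"z":0.008,"rx":0,"ry":0,"rz":0},{"fingers":0.01,"x":0,"y":0,"z":0.008,"rx":0,"ry":0,"rz":0},{"fingers":0.01,"x":0,"y":0,"z":0.008,"rx":0,"ry":0,"rz":0},{"fingers":0.01,"x":0,"y":0,"z":0.008,"rx":0,"ry":0,"rz":0},{"fingers":0.01,"x":0,"y":0,"z":0.008,"rx":0,"ry":0,"rz":0},{"fingers":0.01,"x":0,"y":0,"z":0,"rx":0,"ry":0,"rz":0},{"fingers":0.01,"x":0,"y":0,"z":0,"rx":0,"ry":0,"rz":0}]'
```

```text
clock: 10.7
tcp_pos: [0.5142, -0.032, 0.0409]
orientation: [-3.14, 0.044, 0.0]
contact_force: [-4.5, 2.2, 16.8]
grip_width: 0.0187
gripper_force: 80.5
```

```bash
python3 -m jog '[{"fingers":0.055,"x":0,"y":0,"z":0,"rx":0,"ry":0,"rz":0},{"fingers":0.055,"x":0,"y":0,"z":0,"rx":0,"ry":0,"rz":0},{"fingers":0.055,"x":0,"y":0,"z":0,"rx":0,"ry":0,"rz":0},{"fingers":0.055,"x":0,"y":0,"z":-0.03,"rx":0,"ry":0,"rz":0},{"fingers":0.055,"x":0,"y":0,"z":-0.05,"rx":0,"ry":0,"rz":0},{"fingers":0.055,"x":-0.03,"y":0,"z":-0.06,"rx":0,"ry":0,"rz":0},{"fingers":0.055,"x":-0.03,"y":0,"z":-0.03,"rx":0,"ry":0,"rz":0},{"fingers":0.055,"x":0,"y":0,"z":0,"rx":0,"ry":0,"rz":0}]'
python3 - <<'E'
from h import *
for c in("wrist","top"):
  for y in(-.0325,-.161): 
    clips(c,y-.03,y+.035); p,X,m=blue(c,y-.03,y+.03)
    P=X[m]
    for s in(-1,1):
        q=P[(s*(P[:,0]-.512)>.035)]; print("   end",s,"ztop",np.percentile(q[:,2],[50,90]).round(4))
  cv2.imwrite(f"pics/{c}3.png",p[...,::-1])
E
```

```text
clock: 11.7
tcp_pos: [0.4556, -0.0296, 0.2071]
orientation: [-3.138, 0.041, -0.002]
contact_force: [0.7, 0.0, 0.3]
grip_width: 0.055
gripper_force: 0.0
wrist clips 339 339 [array([ 0.5377, -0.0329,  0.0716]), array([ 0.4858, -0.0315,  0.0725])]
wrist 2771 x 0.4603 0.5566 mid 0.5085 y@mid -0.0317 slope -0.0288 ztop [0.0688 0.0707]
   end -1 ztop [0.0687 0.0703]
   end 1 ztop [0.0686 0.0702]
wrist clips 393 372 [array([ 0.5342, -0.1621,  0.0724]), array([ 0.4825, -0.1607,  0.0721])]
wrist 2995 x 0.4587 0.5552 mid 0.5069 y@mid -0.1589 slope -0.0248 ztop [0.0684 0.0705]
   end -1 ztop [0.0685 0.0702]
   end 1 ztop [0.0679 0.0699]Traceback (most recent call last):
  File "<stdin>", line 4, in <module>
  File "h.py", line 19, in clips
    P=X[m]; a=P[P[:,0]>.511]; b=P[P[:,0]<=.511]; print(c,"clips",len(a),len(b),[( (np.percentile(q,3,axis=0)+np.percentile(q,97,axis=0))/2).round(4) for q in (a,b)])
                                                                                   ~~~~~~~~~~~~~^^^^^^^^^^^^
    return _quantile_unchecked(
        a, q, axis, out, overwrite_input, method, keepdims, weights)
    return _ureduce(a,
                    func=_quantile_ureduce_func,
    ...<5 lines>...
                    overwrite_input=overwrite_input,
                    method=method)
    r = func(a, **kwargs)
    result = _quantile(arr,
                       quantiles=q,
    ...<2 lines>...
                       out=out,
                       weights=wgt)
    slices_having_nans = np.isnan(arr[-1, ...])
                                  ~~~^^^^^^^^^
IndexError: index -1 is out of bounds for axis 0 with size 0
```

View pics/wrist3.png

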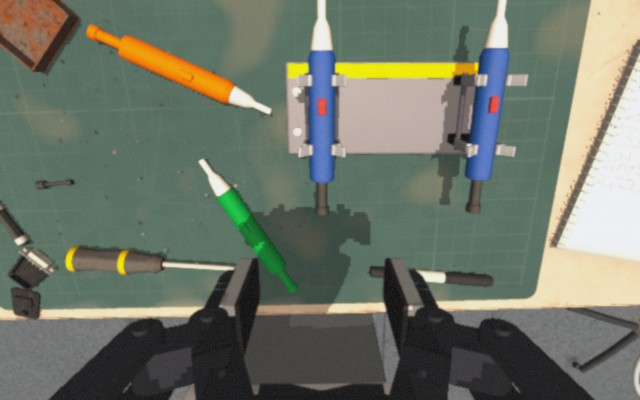

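The wrist view shows the turned pump at (321,115), level in its clips with its nozzle at (321,30) over the yellow stripe. It sits at the same height as the untouched pump at (487,115), and it is centred on its clips to within about 1–2 mm. The gripper is clear, so I hand in.

```bash
python3 -c "
from bench import r
print(r.hand_in())"
```

```text
the job is handed in; nothing more can be done
None
```

The wrong-way pump is turned end for end and pressed back level into its own clips, nozzle over the yellow stripe and centred to about 1–2 mm; the other pump was left alone, and the job is handed in at about 12 s of the 45 s limit, with no verdict returned.

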